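# Blow the dust off a carved marble tile with the bench-mounted air gun

### The job

Get the carved marble tile blown clean. First open the dust port: work the tight rubber bung straight up out of it (rocking it side to side helps) and set it down in the square metal tray. Next slide the tile along its bed, without lifting it, until it is fully home against the end stop under the nozzle; only then squeeze the air gun's trigger all the way in, keep it in for a good second, and let it spring back, without shifting the bowl, the marble finial, the tin or the marble offcut.

Things in the scene. Friction and masses are not known exactly. Their poses are not given: they have to be found in the camera images.
- station: Fixed blow-off station; origin on the table, x across the bed (away from the robot at yaw 0), y along it, z up; yaw within 12 degrees. In its frame, mm: steel bed x -65..65, y -195..150, top z 30. Guide rails: inner faces x -53 and 53, 12 high above the bed. End stop: wall y 130..142, top z 60.
- port (a point): Centre of the dust port's mouth, in the top of a grey box 90 (x) by 80 (y) by 55 mm high at the bed's +y end; station (0, 195, 55) mm, axes as the station's. The bung sits in it.
- nozzle (a point): Tip of the air gun's thin down-bent nozzle tube, station (0, 50, 88) mm, axes as the station's. The tube rises to the gun's black barrel, 30 mm thick, axis 170 mm above the table, which runs from 20 mm to 185 mm in +x of here to a column 174 mm high (148 to 182 mm in +x, 50 mm wide).
- gun_grip (a point): Point in the middle of the air gun's fixed black upright grip, 28 mm below its top, station (95, 50, 250) mm, axes as the station's. The grip is 24 mm (x) by 30 mm (y) and rises from the barrel. The trigger stands on its -x side. From above, fingers closing along x can straddle both: at this height the grip's back face is 12 mm in +x, the trigger's outer face 43 mm in -x (26 mm when fully in).
- trigger_hinge (a point): Hinge of the trigger, parallel to y, on the barrel at station (65, 50, 193) mm, axes as the station's. The trigger is a bare metal blade 80 mm long, 26 mm wide (y), 8 mm thick (x), standing up from here to 275 mm above the table; its top swings in +x, towards the grip.
- trigger (a joint): Angle of the trigger: 0 = free (leaning 0.15 rad away from the grip), 0.30 rad = all the way in against its limit. A spring returns it: pushing it near its top takes about 2.5 N to start and 8 N to hold fully in.
- tile_center (a point): Centre of the carved white marble tile, 100 mm (x) by 160 mm (y) by 18 mm thick (plus up to 5 mm of carving on top), 0.55 to 0.92 kg, flat on the bed between the rails with 3 mm play each side; z up. It starts 70 to 120 mm short of home on the -y side and slides to +y under a push of up to about 10 N.
- tile_home (a point): Where the tile's centre lies when its end touches the end stop: station (0, 50, 39) mm, axes as the station's.
- tile: The same marble tile; origin at the centre of its underside.
- bung_tab (a point): Point in the flat pull tab of the dark rubber bung, 20 mm below the tab's top, 58 mm above the plug's lower end. Tab 40 mm (x) by 16 mm (y) by 42 mm tall; under it a disc 54 mm across, 8 mm thick (top 22 mm below this point), rests on the port; below, a plug 30 mm across and 28 mm long sits in the port. z up along the plug, x along the station's x at the start.
- bung: The same bung (70 g); origin at the plug's lower end. Sprung rubber lips in the port grip the plug from +x and -x: about 15 N (10 to 20) to pull it straight up; it comes easier when tilted to and fro along x by about 0.1 rad while pulling. Raised 30 mm it is free.
- tray: Fixed open square metal tray, 130 by 130 mm outside, walls 5 mm thick and 30 mm high, floor 5 mm thick; origin at the centre of its underside, z up. It stands beyond the left or the right end of the station.
- bowl: Bystander: white bowl, 120 mm across, 50 mm high; origin at its underside's centre. At the other end of the station from the tray.
- finial: Bystander: turned marble finial, 52 mm across, 115 mm high, standing behind the station; origin at its underside's centre.
- tin: Bystander: tin, 90 mm across, 120 mm high, standing behind the station; origin at its underside's centre.
- offcut: Bystander: marble offcut, 90 by 140 by 30 mm, lying behind the station; origin at its underside's centre.
Mind the look-alikes: they are no part of the job. Leave any pink look-alike of the tile alone.

How it is judged:
On the way, in this order (a step that is already met when the one before it is completed fails the run):
1. the bung is out of the dust port and released in the tray (x of bung_tab in the frame of tray between -0.065 and 0.065 m and y of bung_tab in the frame of tray between -0.065 and 0.065 m and z of bung_tab in the frame of tray between 0 and 0.075 m and contact force between bung and the fingers below 0.2 N), for 0.2 s.
2. the tile is home against the end stop under the nozzle (y of tile_center in the frame of tile_home between -0.007 and 0.006 m and x of tile_center in the frame of tile_home between -0.008 and 0.008 m and z of tile_center in the frame of tile_home between -0.006 and 0.006 m), for 0.2 s.
3. the trigger is squeezed all the way in and kept in, with the tile home (all of step 2 and value of joint trigger above 0.26 rad), for 0.8 s.
At the end, for the whole second after the job is handed in: The trigger is back free (under 0.03 rad), the tile lies flat at home (within about 7 mm along and 8 mm across the bed), the bung rests released in the tray, and both are at rest (all of step 1 and all of step 2 and value of joint trigger below 0.03 rad and linear speed of bung below 0.02 m/s and linear speed of tile below 0.01 m/s); the robot touches nothing.
It fails at once if the trigger is pulled while the tile is not home (value of joint trigger above 0.12 rad and not (y of tile_center in the frame of tile_home between -0.007 and 0.006 m and x of tile_center in the frame of tile_home between -0.008 and 0.008 m and z of tile_center in the frame of tile_home between -0.006 and 0.006 m)).
It fails at once if the tile is lifted off its bed (z of tile_center in the frame of tile_home above 0.02 m).
It fails at once if a bystander is moved by more than 30 mm (distance of any of bowl, finial, tin, offcut from where it was at the start of the episode above 0.03 m).
It also fails if it takes over 67 s, if anything falls off the work surface, if the arm or the gripper's body presses on something with over 40 N, if the wrist force passes 120 N, or if a joint passes its speed limit or range.

### The arm

A 7-joint arm with a two-finger parallel gripper is mounted at the origin on the work surface. World frame = base frame: x ahead of the robot, y to its left, z up, the work surface at z = 0. Lengths are in m, angles in rad, forces in N, time in s.
With the tool pointing down it reaches from about 0.4 to 0.85 m from the base axis. Payload 10.4 kg.
Tool frame: the origin (TCP) lies between the finger pads; the fingertips stand 22 mm ahead of it and the grasp point (between the pads) lies 3 mm ahead of it; z points along the fingers, y is the line along which they close (so a half turn about z gives the same grasp; the last joint's range is limited). The gripper opens to 85 mm and grips with 20 to 120 N. Pads are 22 mm wide; open, the fingers measure 114 mm over their backs; the gripper's body (76 mm by 85 mm) begins 54 mm behind the grasp point. The pads swing forward as they close: fully open they stand 13 mm farther back than shut.
Start: joints at [1.209, 0.332, -0.065, 1.46, 0.022, 1.35, -0.088], TCP at [0.208, -0.589, 0.253] pointing down, gripper open.
Joint ranges: [-2.6, 2.6], [-0.5, 2.12], [-1.47, 1.34], [0.16, 2.42], [-1.27, 4.41], [0.06, 2.06], [-2.6, 2.6]. Speed limits (rad/s): [2.22, 2.22, 2.79, 2.79, 3.14, 3.14, 3.14].

### API

Orientations are given as a unit quaternion [x, y, z, w].
In Python, from workcell import manip, camera, ticket, boxes_of, outline_of gives the robot as it stands.
- The arm moves only by the tool carry_out, never from a script. Its argument "deltas" is a list of rows, each a list of 5 numbers: the shift along the tool's x, y, z as a fraction of full scale, then the turn about the tool's z as a fraction of full scale, then the opening, from -1 (shut) to 1 (fully open), so that 0 is half open. In form: [[tx, ty, tz, spin, gripper], ...]. A call has 1 to 20 rows; each row is the pose to reach, as a shift and turn from the pose commanded when the call began, along the tool's axes at that moment; what a row does not reach only later rows make up. Full scale, the value 1, is 150 mm for a shift and 30 degrees for a turn. A row lasts 1/8 s, in which the tool goes at most 62.5 mm and 10.7 degrees, less where a joint would pass 70% of its speed; a pose out of reach is approached as far as the arm can. A call with a number of a shift or a turn outside -1 to 1 is refused whole. A call with a gripper value outside its range is refused whole. The fingers move at their own pace and stop on an object; "force" is the grip in N (left out, the last holds). Time passes only in rows, so rows that repeat a pose let the fingers close. It gives the time, the measured TCP pose, the force, the opening and the grip force at its end, in the units of the state.
- manip.get_obs(): the state, without advancing time (a new reading comes with each control period).
- camera(name): name is "scene" or "top" or "wrist"; returns a dict with "img" (480x640x3 uint8, red, green, blue), "depth" (480x640 float32, m along the optical axis (not along the pixel's ray), 0 where there is no reading), "vertical_fov" (degrees; the focal length in pixels is half the picture's height over the tangent of half this angle, whatever the lens; pixels are square), "cx", "cy" (the principal point, pixels), "R" (3x3) and "t" (3): a world point X has camera coordinates R X + t. Camera axes: x right, y down, z forward; pixel columns grow to the right and rows downward; lengths in m; the calibration is good to about 2 mm. A picture is of the moment at which its call begins.
- ticket.hand_in(): hands the job in; it is judged then, once.
Trained networks look in a picture, given as the dict that the camera call returned (one of the last four; its "shot" number tells which), for a name from the list of things; names that differ only in an ending like _2 or _b are one class to them, and where a whole thing is asked for, a point or a joint stands for the part that bears it (a point fixed in the world has none). Each returns a list of dicts, best first, with "conf" (0 to 1); they miss things now and then, are a little off and sometimes report something else, mostly with a low value. They report only what shows in the picture. A call takes as long as a camera call. They do not tell look-alikes from the thing itself.
- boxes_of(query, picture): "position" ([x, y, z] in m, in world coordinates, good to about 4 mm: the middle of the surface that is visible of it).
- outline_of(query, picture): "region" (480x640 bool, what is visible of it).
The state is a dict: "clock": time; "joint_pos": joint angles; "joint_velocities": joint speeds; "tau": joint torques, N m; "position": TCP position; "ee_rot": TCP orientation; "ft_force": force on the tool from outside, world axes, zero at the start; "torque": the same for the moment, N m; "grip_width": opening from 0.0 (shut) to 1.0 (fully open); "grasp_force": force on a finger pad.
Only numpy, scipy, OpenCV 4.12 (cv2) and the standard library are available. Lean on these libraries where they do the work, as an engineer would, in place of code of your own. Each camera call takes 0.05 s, during which the arm holds its last target. There are 200 camera calls.

## Working session

There is one attempt and no reset: what is moved stays moved. The work goes in short steps, Python scripts to look and compute and a tool call to move; the robot and the scene stay as the last step left them, time stands still between calls to the robot, and variables do not carry over. Pictures are saved under pics/ and viewed, at most 10 in all, crops included, and the job is handed in when it is done.

Besides the shell and the picture viewer there is one more tool, called after "Request:" as name([rows], argument=value, ...), one row to a line, values as JSON. carry_out: Moves the arm, as the interface text tells. Its arguments: {"type":"object","properties":{"deltas":{"type":"array","items":{"type":"array","items":{"type":"number"}}},"force":{"type":"number"}},"required":["deltas"]}

```bash
mkdir -p pics
cat > h.py <<'E'
import numpy as np, cv2
from workcell import manip, camera, ticket, boxes_of, outline_of
def save(c,n,crop=None,s=1):
    im=c["img"][...,::-1]
    if crop: x0,y0,x1,y1=crop; im=im[y0:y1,x0:x1]
    cv2.imwrite("pics/"+n+".png",cv2.resize(im,None,fx=s,fy=s))
def pts(c):
    f=240/np.tan(np.radians(c["vertical_fov"])/2)
    v,u=np.mgrid[:480,:640]; d=c["depth"]
    P=np.stack([(u-c["cx"])/f*d,(v-c["cy"])/f*d,d],-1)
    return (P-c["t"])@c["R"]
def pix(c,X):
    f=240/np.tan(np.radians(c["vertical_fov"])/2)
    p=c["R"]@np.asarray(X)+c["t"]; return (f*p[0]/p[2]+c["cx"],f*p[1]/p[2]+c["cy"])
E
python3 - <<'E'
from h import *
o=manip.get_obs(); print({k:np.round(v,3).tolist() for k,v in o.items()})
a=camera("top"); b=camera("scene")
save(a,"top0"); save(b,"scene0")
for n,c in(("top",a),("scene",b)):
    print(n,c["R"].round(2).tolist(),c["t"].round(3),c["vertical_fov"])
    for q in("station","bung","tile","tray","bowl","finial","tin","offcut","trigger","gun_grip"):
        try:
            print(q,[(np.round(r["position"],3).tolist(),round(r["conf"],2),np.round(pix(c,r["position"])).tolist()) for r in boxes_of(q,c)])
        except Exception as e: print(q,e)
E
```

```text
{'clock': 0.0, 'joint_pos': [1.209, 0.333, -0.065, 1.461, 0.022, 1.35, -0.089], 'joint_velocities': [0.001, -0.0, -0.0, -0.001, 0.001, 0.001, -0.001], 'tau': [0.0, -62.545, 0.049, -39.159, 0.016, 0.01, 0.0], 'position': [0.208, -0.589, 0.252], 'ee_rot': [0.986, 0.169, -0.0, -0.001], 'ft_force': [0.289, -0.448, 0.812], 'torque': [-0.006, -0.055, -0.03], 'grasp_force': 0.0, 'grip_width': 0.999}
top [[-0.03, -1.0, -0.02], [-0.99, 0.03, -0.1], [0.1, 0.01, -1.0]] [0.027 0.545 1.596] 42.5256884636091
station [([0.557, 0.049, 0.038], 0.89, [304.0, 241.0])]
bung [([0.533, 0.185, 0.064], 0.59, [251.0, 251.0])]
tile [([0.519, -0.043, 0.054], 0.77, [340.0, 254.0]), ([0.314, -0.126, 0.019], 0.6, [375.0, 333.0])]
tray [([0.503, 0.413, 0.001], 0.98, [170.0, 267.0])]
bowl []
finial [([0.715, -0.14, 0.064], 0.82, [375.0, 178.0])]
tin [([0.673, 0.319, 0.122], 0.73, [194.0, 195.0])]
offcut []
trigger [([0.575, 0.043, 0.277], 0.57, [302.0, 222.0]), ([0.5, 0.418, 0.006], 0.4, [167.0, 268.0])]
gun_grip [([0.559, 0.048, 0.035], 0.69, [305.0, 241.0]), ([0.531, 0.184, 0.064], 0.6, [252.0, 252.0])]
scene [[-
[... 227 characters left out ...]
-0.153, 0.017], 0.76, [287.0, 233.0]), ([0.523, -0.062, 0.05], 0.55, [291.0, 270.0])]
tray [([0.49, 0.417, 0.007], 0.74, [488.0, 319.0]), ([0.593, 0.057, 0.04], 0.54, [327.0, 302.0])]
bowl [([0.487, -0.422, 0.033], 0.66, [176.0, 239.0])]
finial [([0.735, -0.135, 0.054], 0.81, [223.0, 320.0]), ([0.591, 0.057, 0.041], 0.32, [327.0, 301.0])]
tin [([0.711, 0.332, 0.097], 0.77, [439.0, 353.0]), ([0.525, -0.062, 0.05], 0.38, [291.0, 270.0]), ([0.488, -0.419, 0.033], 0.32, [176.0, 239.0]), ([0.591, 0.053, 0.045], 0.3, [325.0, 300.0])]
offcut [([0.699, -0.308, 0.03], 0.73, [168.0, 300.0])]
trigger [([0.586, 0.053, 0.253], 0.53, [325.0, 225.0])]
gun_grip [([0.595, 0.054, 0.04], 0.85, [325.0, 302.0])]
```

View pics/top0.png

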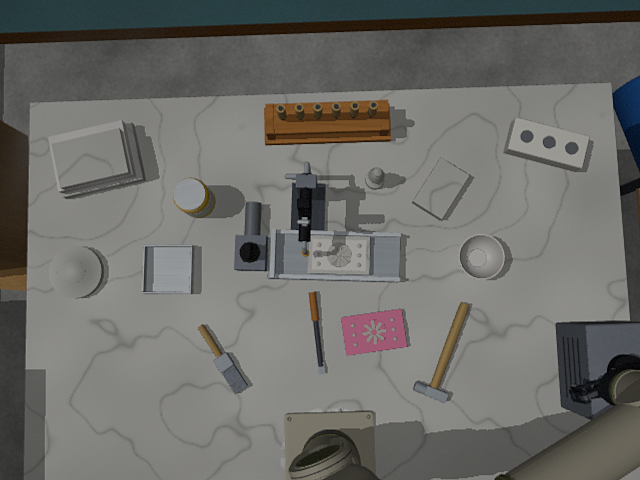

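View pics/scene0.png

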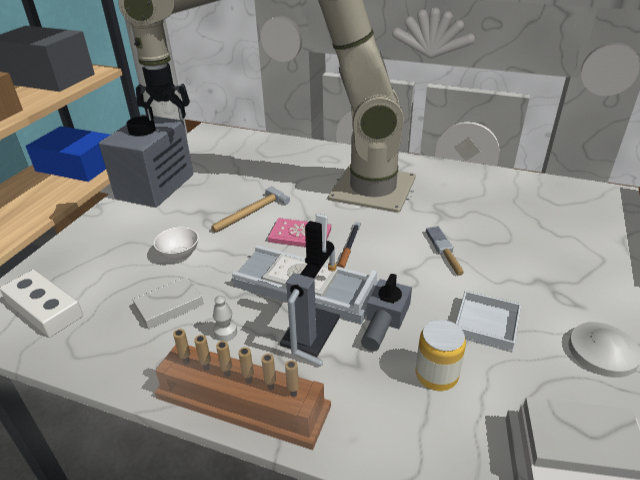

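The top view shows the white tile on the bed at (340,255). The pink look-alike is at (375,332), the real bung on the port box at (250,251), the tray at (169,269) and the trigger/grip at (304,205). There is a bung-like black knob on the dark cabinet at (625,355), which I reject because it isn't on the grey port box beside the station. Next I fit the station pose and make one close crop.

```bash
cat >> h.py <<'E'
def rect(P,m):
    q=P[m][:,:2]*1000; r=cv2.minAreaRect(q.astype(np.float32)); return np.round(r[0],1),np.round(r[1],1),round(r[2],2)
E
python3 - <<'E'
from h import *
a=camera("top"); P=pts(a); x,y,z=P[...,0],P[...,1],P[...,2]
d=a["depth"]>0
reg=d&(x>.42)&(x<.66)&(y>-.25)&(y<.14)
def big(m):
    n,l,s,_=cv2.connectedComponentsWithStats(m.astype(np.uint8)); return l==1+np.argmax(s[1:,4])
m=big(reg&(z>.02)&(z<.07)); print("bed",rect(P,m))
m2=big(d&(z>.045)&(z<.065)&(y>.12)&(y<.28)&(x>.45)&(x<.65));print("box",rect(P,m2),np.median(z[m2]))
m3=reg&(z>.044)&(z<.06)&(y<.08); m3=big(m3); print("tile",rect(P,m3),np.median(z[m3]))
m4=d&(z>.085)&(z<.115)&(y>.12)&(y<.28)&(x>.45)&(x<.65);print("tab",rect(P,m4),m4.sum())
m5=big(d&(z>.015)&(z<.05)&(y>.32)&(y<.52)&(x>.4)&(x<.6));print("tray",rect(P,m5))
m6=d&(z>.245)&(z<.30)&(x>.5)&(x<.75)&(abs(y)<.15);print("grip",rect(P,m6),m6.sum())
save(a,"c0",(220,160,420,300),4)
E
```

```text
bed (array([520.4, -27.8]), array([342.6, 131. ]), 86.6)
box (array([568. , 188.5]), array([ 81.6, 160.4]), 86.76) 0.05430520091415887
tile (array([524.4, -40. ]), array([159.3, 108.8]), 85.99) 0.04884114761153586
tab (array([532., 190.]), array([16.1, 38.1]), 84.95) 108
tray (array([498.5, 413.1]), array([134.2, 130. ]), 88.15)
grip (array([601.7,  40.6]), array([29.5, 56.5]), 88.16) 213
```

View pics/c0.png

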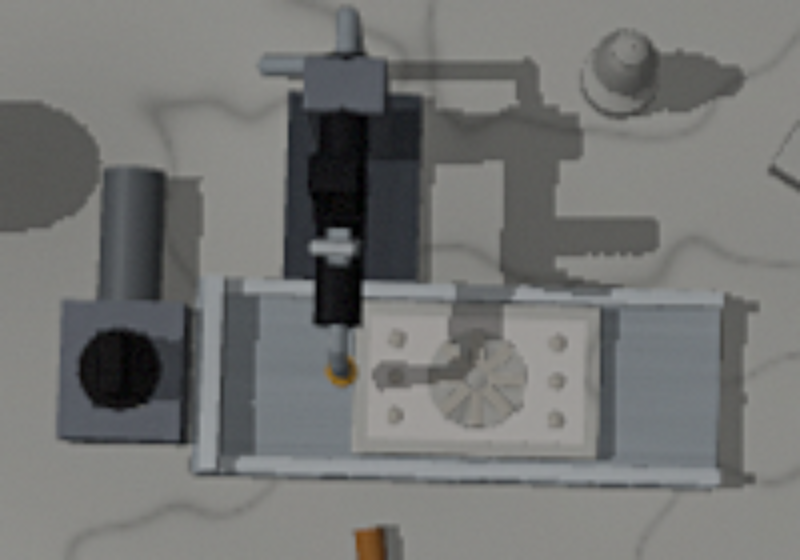

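Station origin is about (521.4, -5.0) mm with yaw about -3.2°. That puts the bung tab near (532,190), the tray at (498,413) and the grip near (619,40). The crop confirms the black bung on the grey box and the white tile. Start moving.

Request:
carry_out([
  [0.35, -0.35, 0, 0.3, 1],
  [0.7, -0.7, 0, 0.6, 1],
  [1, -1, 0, 0.753, 1],
  [1, -1, 0, 0.753, 1],
  [1, -1, 0, 0.753, 1],
], force=60)

```text
clock: 1.78
position: [0.3006, -0.3967, 0.2538]
ee_rot: [1.0, -0.026, 0.0, 0.0]
ft_force: [-0.5, -0.2, -0.2]
grip_width: 0.999
grasp_force: 0.0
```

Request:
carry_out([
  [0.33, -0.4, 0, 0, 1],
  [0.66, -0.8, 0, 0, 1],
  [0.9, -1, 0, 0, 1],
  [0.9, -1, 0, 0, 1],
])

```text
clock: 2.28
position: [0.4449, -0.2536, 0.2534]
ee_rot: [1.0, -0.025, 0.001, -0.0]
ft_force: [-0.4, -0.1, 0.1]
grip_width: 0.999
grasp_force: 0.0
```

Request:
carry_out([
  [0, -0.4, 0, 0, 1],
  [0, -0.8, 0, 0, 1],
  [0, -1, 0, 0, 1],
  [0, -1, 0, 0, 1],
])

```text
clock: 2.78
position: [0.4509, -0.1055, 0.2536]
ee_rot: [1.0, -0.027, 0.0, 0.0]
ft_force: [0.1, -1.2, -0.3]
grip_width: 0.999
grasp_force: 0.0
```

Request:
carry_out([
  [0, -0.4, 0, 0, 1],
  [0, -0.8, 0, 0, 1],
  [0, -1, 0, 0, 1],
  [0, -1, 0, 0, 1],
])

```text
clock: 3.28
position: [0.4596, 0.0438, 0.2534]
ee_rot: [1.0, -0.027, 0.0, -0.0]
ft_force: [-0.1, -0.6, 0.0]
grip_width: 1.001
grasp_force: 0.0
```

Request:
carry_out([
  [0, -0.4, 0, 0, 1],
  [0, -0.8, 0, 0, 1],
  [0.2, -1, 0, 0, 1],
  [0.43, -1, 0, 0, 1],
  [0.43, -1, 0, 0, 1],
  [0.43, -1, 0, 0, 1],
])

```text
clock: 4.03
position: [0.5322, 0.1879, 0.2528]
ee_rot: [1.0, -0.029, -0.001, 0.0]
ft_force: [-1.1, 0.1, -0.6]
grip_width: 0.998
grasp_force: 0.0
```

Run:
```python
from h import *
o=manip.get_obs();print(o["position"],o["joint_pos"])
a=camera("wrist"); P=pts(a); z=P[...,2]; d=a["depth"]>0
near=d&(abs(P[...,0]-.532)<.05)&(abs(P[...,1]-.19)<.05)
for lo,hi in((.097,.112),(.055,.07),(.048,.06)):
    m=near&(z>lo)&(z<hi)
    if m.sum()>5: print(lo,rect(P,m),m.sum(),np.median(z[m]))
save(a,"w0")
```

```text
[0.53222319 0.18790166 0.25275084] [ 0.22572178  0.28731132 -0.77108863  1.59280797  0.20403239  1.34579408
 -2.19958773]
0.097 (array([534.2, 190.3]), array([16. , 39.5]), 86.39) 1223 0.10371019763261306
0.055 (array([531.4, 183.8]), array([92.8, 93.1]), 86.65) 3286 0.06172518130478778
0.048 (array([531.7, 183.9]), array([93.1, 93.7]), 86.71) 7085 0.05424006215060828
```

View pics/w0.png

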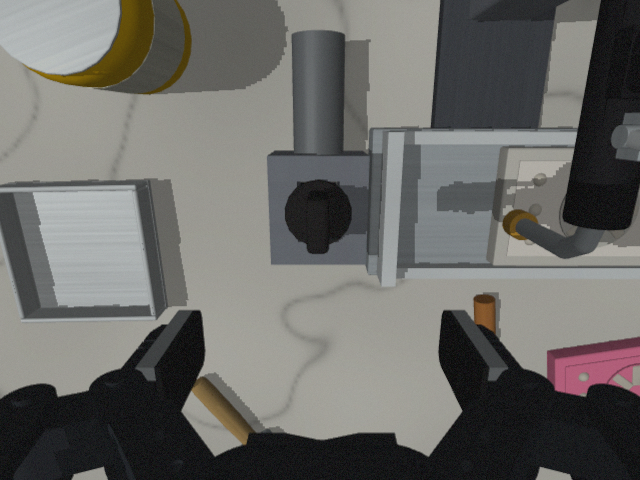

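The wrist view shows the bung tab upright at (318,222) on the disc, with the tray at (85,250). The tab is centred at (534,190), so I descend onto it.

Request:
carry_out([
  [0.013, -0.017, 0.3, 0, 1],
  [0.013, -0.017, 0.6, 0, 1],
  [0.013, -0.017, 0.85, 0, 1],
  [0.013, -0.017, 1, 0, 1],
  [0.013, -0.017, 1, 0, 1],
])

```text
clock: 4.7
position: [0.5328, 0.1911, 0.1023]
ee_rot: [1.0, -0.028, -0.001, 0.001]
ft_force: [-0.2, -0.4, 0.6]
grip_width: 1.003
grasp_force: 0.0
```

Request:
carry_out([
  [0, 0, 0.07, 0, 1],
  [0, 0, 0.07, 0, 0],
  [0, 0, 0.07, 0, -0.8],
  [0, 0, 0.07, 0, -1],
  [0, 0, 0.07, 0, -1],
  [0, 0, 0.07, 0, -1],
  [0, 0, 0.07, 0, -1],
  [0, 0, 0.07, 0, -1],
], force=90)

```text
clock: 5.7
position: [0.5343, 0.1917, 0.0932]
ee_rot: [1.0, -0.028, 0.0, 0.0]
ft_force: [-1.2, -4.7, 5.8]
grip_width: 0.175
grasp_force: 88.6
```

Gripped. Pull up with a gentle rock along tool x.

Request:
carry_out([
  [0.03, 0, -0.02, 0, -1],
  [-0.03, 0, -0.05, 0, -1],
  [0.03, 0, -0.08, 0, -1],
  [-0.03, 0, -0.12, 0, -1],
  [0.03, 0, -0.16, 0, -1],
  [-0.03, 0, -0.2, 0, -1],
  [0, 0, -0.25, 0, -1],
  [0, 0, -0.3, 0, -1],
  [0, 0, -0.4, 0, -1],
  [0, 0, -0.5, 0, -1],
  [0, 0, -0.5, 0, -1],
])

```text
clock: 7.08
position: [0.5347, 0.1927, 0.1695]
ee_rot: [1.0, -0.028, 0.001, -0.0]
ft_force: [-0.3, 0.2, -0.4]
grip_width: 0.173
grasp_force: 89.5
```

Request:
carry_out([
  [-0.1, -0.3, 0, -0.25, -1],
  [-0.2, -0.6, 0, -0.5, -1],
  [-0.32, -0.9, 0, -0.67, -1],
  [-0.32, -1, 0, -0.67, -1],
  [-0.32, -1, 0, -0.67, -1],
])

```text
clock: 7.7
position: [0.4941, 0.3453, 0.1674]
ee_rot: [0.989, 0.148, -0.0, 0.0]
ft_force: [0.3, -1.0, -0.7]
grip_width: 0.172
grasp_force: 89.6
```

```bash
cat >> h.py <<'E'
from scipy.spatial.transform import Rotation as Ro
def go(x,y,z,yaw=None):
    o=manip.get_obs(); R=Ro.from_quat(o["ee_rot"]).as_matrix(); t=R.T@(np.array([x,y,z])-o["position"])/.15
    yw=np.degrees(np.arctan2(R[1,0],R[0,0])); print("frac",t.round(3),"yaw",yw.round(2),"spin",None if yaw is None else round((yw-yaw)/30,3),"pos",o["position"].round(4),"q",o["joint_pos"].round(2))
E
python3 - <<'E'
from h import *
a=camera("wrist"); P=pts(a); z=P[...,2]; d=a["depth"]>0
m=d&(z>.022)&(z<.036)&(abs(P[...,0]-.4985)<.1)&(abs(P[...,1]-.413)<.1);print(rect(P,m),m.sum())
go(.4985,.413,.074)
E
```

```text
(array([499., 413.]), array([130.1, 130.2]), 87.76) 6380
frac [ 0.158 -0.434  0.621] yaw 16.86 spin None pos [0.4947 0.3439 0.1673] q [-0.03  0.48 -0.84  1.6   0.37  1.24 -2.22]
```

Request:
carry_out([
  [0.08, -0.22, 0, 0, -1],
  [0.16, -0.434, 0.1, 0, -1],
  [0.16, -0.434, 0.3, 0, -1],
  [0.16, -0.434, 0.5, 0, -1],
  [0.16, -0.434, 0.6, 0, -1],
  [0.16, -0.434, 0.62, 0, -1],
  [0.16, -0.434, 0.63, 0, -1],
  [0.16, -0.434, 0.63, 0, -1],
])

```text
clock: 8.75
position: [0.4988, 0.4143, 0.0743]
ee_rot: [0.989, 0.147, 0.001, -0.0]
ft_force: [-0.1, -0.2, -0.5]
grip_width: 0.172
grasp_force: 89.6
```

Run:
```python
from h import *
go(.4985,.413,.072); print(manip.get_obs()["ft_force"])
a=camera("scene"); save(a,"s1",(400,200,640,380),3)
```

```text
frac [-0.004  0.008  0.015] yaw 16.91 spin None pos [0.4988 0.4143 0.0743] q [-0.21  0.66 -0.77  1.55  0.49  1.13 -2.36]
[-0.11173954 -0.16023308 -0.45987823]
```

View pics/s1.png

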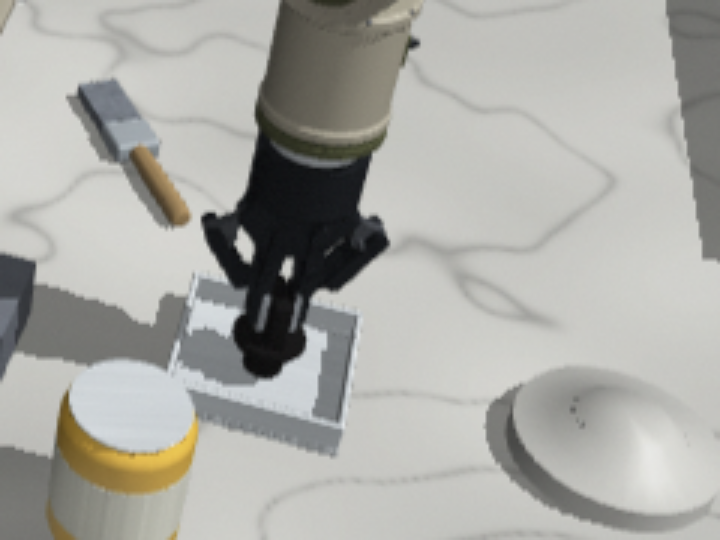

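The bung is held inside the tray, with the plug at crop (265,365) just above the floor. Lower it a hair, release, rise.

Request:
carry_out([
  [0, 0, 0.01, 0, -1],
  [0, 0, 0.02, 0, -1],
  [0, 0, 0.02, 0, -0.2],
  [0, 0, 0.02, 0, 0.3],
  [0, 0, 0.02, 0, 0.6],
  [0, 0, 0, 0, 0.6],
  [0, 0, -0.3, 0, 0.6],
  [0, 0, -0.6, 0, 0.6],
  [0, 0, -0.9, 0, 0.6],
  [0, 0, -0.9, 0, 0],
])

```text
clock: 10.05
position: [0.4992, 0.4155, 0.2125]
ee_rot: [0.989, 0.147, 0.003, -0.002]
ft_force: [-0.6, -0.6, -0.5]
grip_width: 0.607
grasp_force: 0.0
```

Run:
```python
from h import *
a=camera("scene"); P=pts(a);save(a,"s2",(400,200,640,380),3)
o=camera("wrist");P=pts(o);z=P[...,2]
m=(o["depth"]>0)&(abs(P[...,0]-.499)<.055)&(abs(P[...,1]-.413)<.055)&(z>.06)&(z<.12);print(m.sum(),rect(P,m) if m.sum() else 0,z[m].max() if m.sum() else 0)
go(.44,.26,.2,-3.3)
```

```text
1527 (array([499.1, 414.5]), array([39.4, 15.9]), 16.89) 0.08411475959801047
frac [-0.671  0.869  0.055] yaw 16.92 spin 0.674 pos [0.4983 0.4139 0.2083] q [-0.17  0.54 -0.83  1.42  0.4   1.36 -2.3 ]
```

View pics/s2.png

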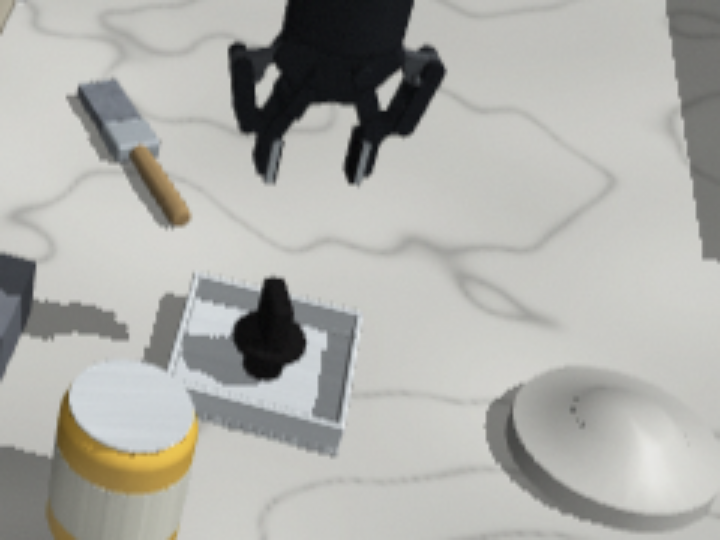

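The bung stands released in the tray at crop (270,330), upright and centred. Next is the tile: move back to the right, turning the tool so it closes across the bed.

Request:
carry_out([
  [-0.22, 0.29, 0, -0.34, 0],
  [-0.45, 0.58, 0, -0.67, 0],
  [-0.671, 0.869, 0, -1, 0],
  [-0.671, 0.869, 0, -1, 0],
])

```text
clock: 10.65
position: [0.44, 0.2545, 0.2065]
ee_rot: [0.918, 0.396, -0.002, 0.002]
ft_force: [-0.1, 0.4, 0.2]
grip_width: 0.502
grasp_force: 0.0
```

Run:
```python
from h import *
go(.435,.12,.2,86.8)
```

```text
frac [-0.675  0.591  0.048] yaw 46.71 spin -1.336 pos [0.44   0.2545 0.2065] q [ 0.3   0.24 -1.02  1.78  0.22  1.24 -1.54]
```

Request:
carry_out([
  [-0.22, 0.2, 0, -0.34, 0],
  [-0.45, 0.4, 0, -0.67, 0],
  [-0.675, 0.591, 0, -1, 0],
  [-0.675, 0.591, 0, -1, 0],
])

```text
clock: 11.15
position: [0.4354, 0.1232, 0.2075]
ee_rot: [0.783, 0.622, -0.001, -0.0]
ft_force: [-0.3, 0.4, -0.2]
grip_width: 0.501
grasp_force: 0.0
```

Request:
carry_out([
  [-0.35, 0.08, 0, -0.336, 0],
  [-0.7, 0.16, 0, -0.336, 0],
  [-0.94, 0.22, 0, -0.336, 0],
  [-0.94, 0.22, 0, -0.336, 0],
])

```text
clock: 11.65
position: [0.4355, -0.0216, 0.2075]
ee_rot: [0.727, 0.686, -0.0, -0.001]
ft_force: [1.0, 0.0, 0.7]
grip_width: 0.505
grasp_force: 0.0
```

Run:
```python
from h import *
a=camera("top"); P=pts(a); z=P[...,2]
S=(P[...,:2]-[.5214,-.005])@np.array([[.9984,.0558],[-.0558,.9984]])
m=(a["depth"]>0)&(z>.044)&(z<.056)&(abs(S[...,0])<.045)&(S[...,1]<.06)&(S[...,1]>-.19)
print(m.sum(),np.percentile(S[m][:,1],[0,1,50,99,100]).round(4))
go(.5139,-.1398,.2,86.8)
```

```text
944 [-0.1145 -0.113  -0.0401  0.0409  0.0435]
frac [-0.772  0.565  0.05 ] yaw 86.86 spin 0.002 pos [ 0.4357 -0.0196  0.2077] q [ 0.87 -0.02 -0.9   1.95 -0.01  1.2  -0.08]
```

Request:
carry_out([
  [-0.4, 0, 0, 0, 0],
  [-0.8, 0.1, 0, 0, 0],
  [-0.8, 0.4, 0, 0, 0],
  [-0.8, 0.565, 0.2, 0, 0],
  [-0.8, 0.565, 0.5, 0, 0],
  [-0.8, 0.565, 0.75, 0, 0],
  [-0.8, 0.565, 0.75, 0, 0],
])

```text
clock: 12.58
position: [0.5129, -0.1411, 0.0933]
ee_rot: [0.725, 0.689, -0.001, -0.003]
ft_force: [-1.2, 0.4, 0.6]
grip_width: 0.499
grasp_force: 0.0
```

Run:
```python
from h import *
go(.5136,-.1438,.055,86.8)
```

```text
frac [-0.018  0.007  0.255] yaw 87.13 spin 0.011 pos [ 0.5129 -0.1411  0.0933] q [ 0.83  0.39 -0.76  1.85  0.3   1.03 -0.1 ]
```

Request:
carry_out([
  [-0.01, 0.005, 0.1, 0, 0],
  [-0.01, 0.005, 0.2, 0, 0],
  [-0.01, 0.005, 0.255, 0, 0],
  [-0.01, 0.005, 0.255, 0, 0],
])

```text
clock: 13.08
position: [0.5146, -0.1451, 0.0572]
ee_rot: [0.725, 0.688, -0.0, -0.0]
ft_force: [-0.1, -0.0, 0.2]
grip_width: 0.498
grasp_force: 0.0
```

Request:
carry_out([
  [0.05, 0, 0, 0, 0],
  [0.1, 0, 0, 0, 0],
  [0.16, 0, 0, 0, 0],
  [0.22, 0, 0, 0, 0],
  [0.28, 0, 0, 0, 0],
  [0.34, 0, 0, 0, 0],
  [0.4, 0, 0, 0, 0],
  [0.46, 0, 0, 0, 0],
  [0.5, 0, 0, 0, 0],
  [0.54, 0, 0, 0, 0],
  [0.56, 0, 0, 0, 0],
  [0.56, 0, 0, 0, 0],
])

```text
clock: 14.58
position: [0.5195, -0.0615, 0.058]
ee_rot: [0.725, 0.688, -0.0, 0.001]
ft_force: [-0.8, -4.0, 3.4]
grip_width: 0.497
grasp_force: 2.1
```

```bash
cat >> h.py <<'E'
def tile():
    a=camera("top"); P=pts(a); z=P[...,2]
    S=(P[...,:2]-[.5214,-.005])@np.array([[.9984,.0558],[-.0558,.9984]])
    m=(a["depth"]>0)&(z>.044)&(z<.056)&(abs(S[...,0])<.046)&(S[...,1]<.135)&(S[...,1]>-.19)
    print(m.sum(),np.percentile(S[m][:,1],[0,1,50,99,100]).round(4)); return a
E
python3 - <<'E'
from h import *
a=tile(); go(.52,-.04,.055,86.8)
o=manip.get_obs();print(o["ft_force"])
save(a,"t3",(220,160,420,300),4)
E
```

```text
1370 [-0.0285 -0.0187  0.0488  0.1309  0.1346]
frac [ 0.143 -0.004  0.02 ] yaw 87.0 spin 0.007 pos [ 0.5195 -0.0615  0.058 ] q [ 0.69  0.42 -0.76  1.9   0.36  0.96 -0.29]
[-0.38493882 -3.83524717  3.63465933]
```

View pics/t3.png

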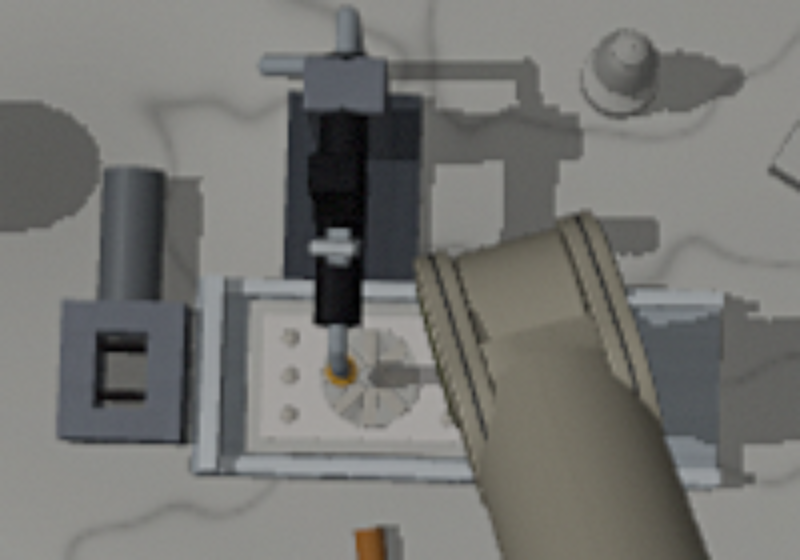

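The tile is nearly home: its leading edge is at crop (247,375) against the stop wall at (220,375), a gap of about 15 mm. The wrist still has about 30 mm to the gun. Finish slowly.

Request:
carry_out([
  [0.03, 0, 0, 0, 0],
  [0.05, 0, 0, 0, 0],
  [0.07, 0, 0, 0, 0],
  [0.08, 0, 0, 0, 0],
  [0.08, 0, 0, 0, 0],
])

```text
clock: 15.25
position: [0.5201, -0.05, 0.058]
ee_rot: [0.726, 0.688, -0.0, 0.001]
ft_force: [-0.3, -6.3, 3.8]
grip_width: 0.501
grasp_force: 3.0
```

Request:
carry_out([
  [0.01, 0, 0, 0, 0],
  [0.02, 0, 0, 0, 0],
  [0.02, 0, 0, 0, 0],
])

```text
clock: 15.62
position: [0.5203, -0.0472, 0.058]
ee_rot: [0.726, 0.688, -0.0, 0.001]
ft_force: [-1.6, -6.4, 4.5]
grip_width: 0.501
grasp_force: 3.2
```

Request:
carry_out([
  [0.01, 0, 0, 0, 0],
  [0.02, 0, 0, 0, 0],
  [0.02, 0, 0, 0, 0],
])

```text
clock: 16.0
position: [0.5204, -0.0451, 0.058]
ee_rot: [0.726, 0.688, -0.001, 0.001]
ft_force: [-0.8, -10.0, 5.0]
grip_width: 0.501
grasp_force: 4.7
```

Run:
```python
from h import *
tile(); go(.52,-.04,.055,86.8);print(manip.get_obs()["ft_force"])
```

```text
1313 [-0.0076  0.0002  0.0757  0.1311  0.1345]
frac [ 0.034 -0.004  0.02 ] yaw 86.92 spin 0.004 pos [ 0.5204 -0.0451  0.058 ] q [ 0.66  0.42 -0.77  1.9   0.36  0.96 -0.33]
[-1.28258332 -8.55362047  4.03773109]
```

Request:
carry_out([
  [0.01, 0, 0, 0, 0],
  [0.02, 0, 0, 0, 0],
  [0.02, 0, 0, 0, 0],
])

```text
clock: 16.42
position: [0.5204, -0.0449, 0.058]
ee_rot: [0.727, 0.687, -0.002, 0.002]
ft_force: [-1.7, -18.1, 7.9]
grip_width: 0.502
grasp_force: 9.2
```

Force rose to 18 N without motion, so the tile is home. Back off, rise, then check.

Request:
carry_out([
  [-0.05, 0, 0, 0, 0],
  [-0.15, 0, 0, 0, 0],
  [-0.4, 0, 0, 0, 0],
  [-0.4, 0, -0.3, 0, 0],
  [-0.4, 0, -0.7, 0, 1],
  [-0.4, 0, -1, 0, 1],
  [-0.4, 0, -1, 0, 1],
])

```text
clock: 17.3
position: [0.5189, -0.1003, 0.2109]
ee_rot: [0.725, 0.688, 0.002, 0.003]
ft_force: [0.6, 0.0, -0.7]
grip_width: 0.999
grasp_force: 0.0
```

Request:
carry_out([
  [0, 0, -0.4, 0, 1],
  [0, 0, -0.8, 0, 1],
  [0, 0, -0.9, 0, 1],
  [0, 0, -0.9, 0, 1],
])

```text
clock: 17.8
position: [0.5173, -0.1003, 0.342]
ee_rot: [0.725, 0.688, 0.0, 0.0]
ft_force: [-1.0, 0.2, -0.2]
grip_width: 0.998
grasp_force: 0.0
```

Run:
```python
from h import *
a=tile();save(a,"t4",(220,160,420,300),4); go(.612,.04,.34,86.8);
```

```text
1741 [-0.0291 -0.0271  0.0474  0.1304  0.1349]
frac [0.967 0.585 0.006] yaw 87.0 spin 0.007 pos [ 0.5168 -0.1003  0.3409] q [ 0.86  0.16 -0.84  1.54  0.12  1.5  -0.03]
```

View pics/t4.png

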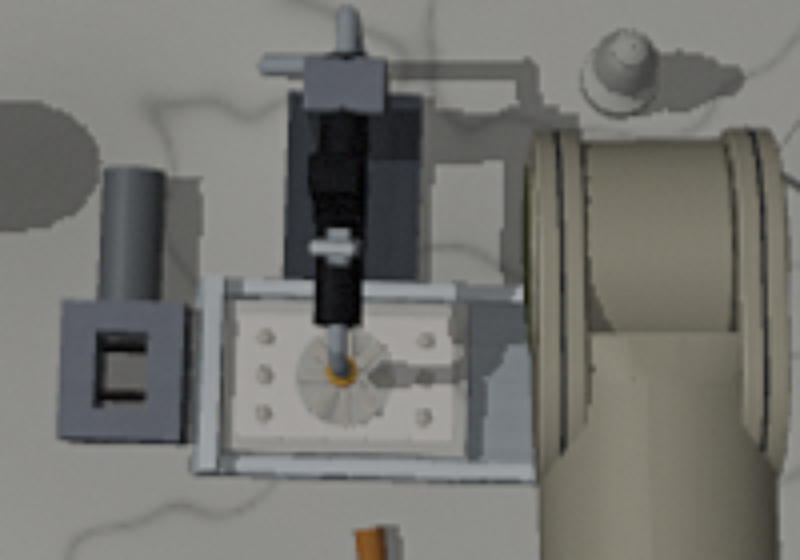

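The tile spans crop (225..468), against the stop and centred under the nozzle; its rear edge measures -29 mm against -30 expected. Now move over the grip.

Request:
carry_out([
  [0.35, 0.2, 0, 0, 1],
  [0.7, 0.4, 0, 0, 1],
  [0.967, 0.585, 0, 0, 1],
  [0.967, 0.585, 0, 0, 1],
  [0.967, 0.585, 0, 0, 1],
])

```text
clock: 18.48
position: [0.6119, 0.0398, 0.3405]
ee_rot: [0.725, 0.689, -0.001, -0.001]
ft_force: [0.4, 0.3, 0.8]
grip_width: 0.997
grasp_force: 0.0
```

Run:
```python
from h import *
go(.612,.04,.25,86.8)
for n in("wrist","top"):
    a=camera(n); P=pts(a); z=P[...,2]
    S=(P[...,:2]-[.5214,-.005])@np.array([[.9984,.0558],[-.0558,.9984]])
    for lo,hi in((.24,.268),(.268,.29)):
        m=(a["depth"]>0)&(z>lo)&(z<hi)&(S[...,0]>.0)&(S[...,0]<.14)&(abs(S[...,1]-.05)<.03)
        if m.sum()>9: print(n,lo,m.sum(),np.percentile(S[m],[1,50,99],axis=0).round(4).tolist(),np.median(z[m]))
save(camera("wrist"),"w5")
```

```text
frac [0.002 0.002 0.603] yaw 87.04 spin 0.008 pos [0.6119 0.0398 0.3405] q [ 0.51  0.41 -0.89  1.31  0.31  1.57 -0.4 ]
wrist 0.24 1451 [[0.0541, 0.0402], [0.0623, 0.0631], [0.1082, 0.0661]] 0.2557042646281937
wrist 0.268 3611 [[0.0511, 0.0375], [0.0925, 0.0532], [0.1075, 0.0659]] 0.27644100977428987
```

View pics/w5.png

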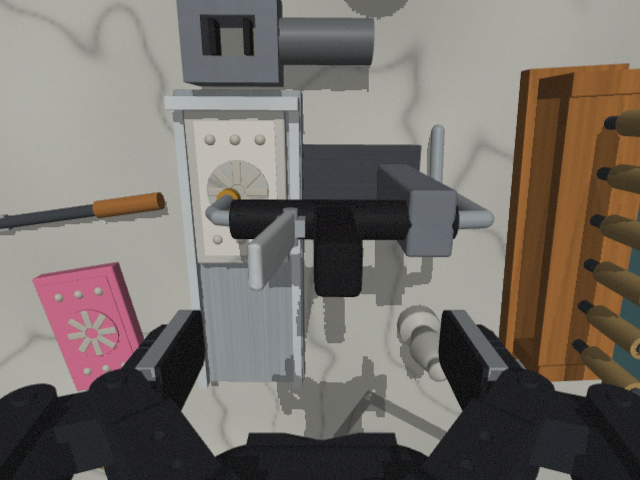

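The wrist view shows the trigger top edge at (265,255) and the grip at (340,260), centred between the pads in y. Descend with a small bias towards the trigger, then close gently while recentring.

Request:
carry_out([
  [0.007, -0.04, 0, 0, 1],
  [0.007, -0.04, 0.2, 0, 1],
  [0.007, -0.04, 0.4, 0, 1],
  [0.007, -0.04, 0.6, 0, 1],
  [0.007, -0.04, 0.6, 0, 1],
], force=30)

```text
clock: 19.25
position: [0.6051, 0.0405, 0.251]
ee_rot: [0.726, 0.688, -0.001, -0.001]
ft_force: [0.0, 0.9, 0.3]
grip_width: 1.001
grasp_force: 0.0
```

Request:
carry_out([
  [0, 0, 0, 0, 0.5],
  [0, 0.02, 0, 0, 0.5],
  [0, 0.04, 0, 0, 0.3],
  [0, 0.04, 0, 0, -1],
  [0, 0.04, 0, 0, -1],
  [0, 0.04, 0, 0, -1],
  [0, 0.04, 0, 0, -1],
], force=30)

```text
clock: 20.12
position: [0.613, 0.0415, 0.2535]
ee_rot: [0.725, 0.688, 0.001, 0.0]
ft_force: [1.2, 1.9, 6.6]
grip_width: 0.452
grasp_force: 34.3
```

Opening is 38 mm, so the trigger is fully in. Hold 1.5 s, release, rise.

Request:
carry_out([
  [0, 0, 0, 0, -1],
  [0, 0, 0, 0, -1],
  [0, 0, 0, 0, -1],
  [0, 0, 0, 0, -1],
  [0, 0, 0, 0, -1],
  [0, 0, 0, 0, -1],
  [0, 0, 0, 0, -1],
  [0, 0, 0, 0, -1],
  [0, 0, 0, 0, -1],
  [0, 0, 0, 0, -1],
  [0, 0, 0, 0, -1],
  [0, 0, 0, 0, -1],
])

```text
clock: 21.62
position: [0.613, 0.0415, 0.2535]
ee_rot: [0.725, 0.688, 0.001, 0.0]
ft_force: [0.7, 1.5, 6.0]
grip_width: 0.449
grasp_force: 34.3
```

Request:
carry_out([
  [0, 0, 0, 0, 0],
  [0, 0, 0, 0, 0.6],
  [0, -0.04, 0, 0, 1],
  [0, -0.04, 0, 0, 1],
  [0, -0.04, 0, 0, 1],
  [0, -0.04, -0.2, 0, 1],
  [0, -0.04, -0.5, 0, 1],
  [0, -0.04, -0.8, 0, 1],
  [0, -0.04, -0.8, 0, 1],
])

```text
clock: 22.75
position: [0.6076, 0.0421, 0.3763]
ee_rot: [0.725, 0.688, 0.003, 0.002]
ft_force: [0.0, 0.1, -1.3]
grip_width: 1.0
grasp_force: 0.0
```

Run:
```python
from h import *
a=camera("wrist"); P=pts(a); z=P[...,2]
S=(P[...,:2]-[.5214,-.005])@np.array([[.9984,.0558],[-.0558,.9984]])
m=(a["depth"]>0)&(z>.268)&(z<.29)&(S[...,0]>.0)&(S[...,0]<.14)&(abs(S[...,1]-.05)<.03)
print("trigger",np.percentile(S[m],[1,50,99],axis=0).round(4).tolist())
m=(a["depth"]>0)&(z>.044)&(z<.053)&(abs(S[...,0])<.046)&(S[...,1]<.128)&(S[...,1]>-.19)
print("tile",np.percentile(S[m],[0.5,50,99.5],axis=0).round(4).tolist())
b=camera("scene"); save(b,"s6")
c=camera("top");print([r["position"].round(3) if hasattr(r["position"],"round") else r["position"] for r in boxes_of("bung",c)])
```

```text
trigger [[0.0509, 0.0377], [0.0923, 0.053], [0.1075, 0.0659]]
tile [[-0.0456, -0.0274], [-0.0072, 0.0745], [0.0455, 0.1278]]
[[0.5093, -0.4107, 0.0237], [0.4996, 0.4048, 0.0419]]
```

View pics/s6.png

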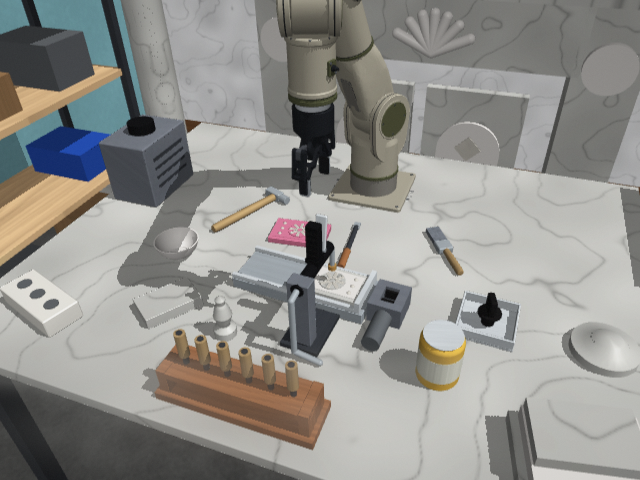

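The scene view shows the bung standing in the tray at (490,310), the tile home at (345,283), the trigger sprung back at (322,230) and the gripper clear above. The bystanders have not moved.

```bash
python3 -c "
from h import *
print(ticket.hand_in())"
```

```text
the job is handed in; nothing more can be done
None
```

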